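Unclamp the repaired saucepan and nest the set

ROBOT

A 7-joint arm with a two-finger parallel gripper is mounted at the origin on a cart in front of the work surface, level with it; the furniture and walls round the work are solid. World frame = base frame: x ahead of the robot, y to its left, z up, the work surface at z = 0. Lengths are in m, angles in rad, forces in N, time in s.
With the tool pointing down it reaches from about 0.4 to 0.85 m from the base axis. Payload 10.4 kg.
Tool frame: the origin (TCP) lies on the centre line of the jaws, within the pads' length; the fingertips stand 22 mm ahead of it and the grasp point (between the pads) lies 3 mm ahead of it; z points along the fingers, y is the direction in which the jaws open and shut (so a half turn about z gives the same grasp; the last joint's range is limited). The gripper opens to 85 mm and grips with 20 to 120 N. Pads are 22 mm wide; open, the fingers measure 114 mm over their backs; the gripper's body (76 mm by 85 mm) begins 54 mm behind the grasp point. The pads swing forward as they close: fully open they stand 13 mm farther back than shut.
Start: joints at [1.279, 0.332, -0.065, 1.46, 0.022, 1.35, -0.088], TCP at [0.166, -0.603, 0.253] pointing down, gripper open.
Joint ranges: [-2.6, 2.6], [-0.5, 2.12], [-1.47, 1.34], [0.16, 2.42], [-1.27, 4.41], [0.06, 2.06], [-2.6, 2.6]. Speed limits (rad/s): [2.22, 2.22, 2.79, 2.79, 3.14, 3.14, 3.14].

INTERFACE

Orientations are given as a unit quaternion [x, y, z, w].
In Python, from workcell import manip gives the robot as it stands. The module is installed in compiled form; this text tells all that it offers.
- The arm moves only by the shell command python3 -m crank 'ROWS' [FORCE]. ROWS is JSON, a list of rows, each a list of 3 entries, a list of its own where there are three numbers: the opening, from -1 (shut) to 1 (fully open), then the shift along the tool's x, y, z normalised to -1 to 1, where 1 is 80 mm, then the turn, a rotation vector about the tool's x, y, z normalised to -1 to 1, where 1 is pi/4 rad. In form: [[jaw, [tx, ty, tz], [ax, ay, az]], ...]. A call has exactly 5 rows; each row shifts and turns the commanded pose from where the row before left it, along the tool's axes as they then stand; what a row does not reach is not made up. A row lasts 1/10 s, in which the tool goes at most 50 mm and 8.59 degrees, less where a joint would pass 70% of its speed; a pose out of reach is approached as far as the arm can. A call with a number of a shift or a turn outside -1 to 1 is refused whole. A call with a gripper value outside its range is refused whole. The fingers move at their own pace and stop on an object; FORCE is the grip in N (left out, the last holds). Time passes only in rows, so rows that do not move let the fingers close, or fill a call up. It gives the time, the measured TCP pose, the force and the opening at its end, in the units of the state.
- manip.get_obs(): the state, without advancing time (a new reading comes with each control period).
- manip.camera(name): name is "scene" or "top" or "wrist"; returns the picture (420x560x3 uint8, blue, green, red); there is no depth.
- manip.camera_info(name): a dict with "K" (3x3 intrinsics, pixels), "camera_from_world" (4x4, takes a point from world to camera coordinates); the wrist camera has in their place "mount" (4x4, takes a point from camera to tool coordinates, whose origin is the TCP and whose axes are the flange's). Camera axes: x right, y down, z forward; pixel columns grow to the right and rows downward; lengths in m; the calibration is good to about 2 mm. The wrist camera is an equidistant fisheye: a pixel r from the principal point sees the ray r / f radians off the axis. A picture is of the moment at which its call begins: read the wrist's pose just before it. camera_info takes no time and is no camera call.
- manip.hand_in(): hands the job in, once; it reports no verdict.
The state is a dict: "clock": time; "joint_pos": joint angles; "joint_velocities": joint speeds; "tau": joint torques, N m; "position": TCP position; "ee_rot": TCP orientation; "ft_force": force on the tool from outside, world axes, zero at the start; "torque": the same for the moment, N m; "grip_width": opening from 0.0 (shut) to 1.0 (fully open).
Only numpy, scipy, OpenCV 4.12 (cv2) and the standard library are available. Lean on these libraries where they do the work, as an engineer would, in place of code of your own. Each camera call takes 0.05 s, during which the arm holds its last target.

TASK

The smallest saucepan's handle has been repaired and the pan is still held in the countertop vise. Slide the vise jaw well open before lifting the pan out, leave the jaw open, and nest the set upright where the large blue-handled pan stands: the yellow-handled pan in the blue one and the red-handled one in the yellow one, each right down on the floor of the pan below, with the three handles fanned so that they point in clearly different directions. Leave the tin, the two loose spice jars and the glass round the work undisturbed.

Things in the scene. Friction and masses are not known exactly. Their poses are not given: they have to be found in the camera images.
- pan_large: largest of three small straight-sided steel saucepans, BLUE handle: outer diameter 90 mm, height 50 mm, wall 3.5 mm (inner diameter 83 mm), floor 4 mm thick, 0.32 kg. Loose, upright on the worktop. Origin: centre of its underside; z up, handle along +x
- pan_mid: middle saucepan, YELLOW handle: outer diameter 67 mm, height 55 mm, wall 3.5 mm (inner diameter 60 mm), floor 4 mm thick, 0.12 kg. Loose, upright on the worktop. Origin: centre of its underside; handle along +x. Nested, its underside is 4 mm above the large pan's, its handle just above the large pan's rim
- pan_small: smallest saucepan, RED handle: outer diameter 46 mm, height 60 mm, 0.07 kg. Starts upright on the vise bed between the jaws (underside 20 mm above the worktop), handle out roughly to the clamp's +y. Loose once the jaw is back. Origin: centre of its underside; handle along +x. Nested, its underside is 4 mm above the middle pan's
- clamp: grey countertop vise, fixed. Origin: on the worktop under the held pan; jaw slides along x, z up. Base 70 mm wide (y), x -110 to +50 mm, top 20 mm high. Fixed jaw 50 mm wide, 62 mm high, face at x = +23.5 mm. Sliding aluminium jaw 50 mm wide, 28 mm thick, 83 mm high, face at x = -23.5 mm when shut
- jaw (a joint): travel of the sliding jaw in m: 0 = shut on the pan (start), up to 0.050 = fully open, toward the clamp's -x. No spring: about 4 N of friction, stays where left. A lip on its top (36 mm wide, 83 to 89 mm above the worktop) hooks 9.5 mm over the held pan's rim, so the pan comes out upward only after the jaw is slid back
- jaw_knob (a point): middle of the upright black round knob on top of the sliding jaw, 113 mm above the worktop, at clamp x = -40 mm when shut: diameter 22 mm, from 96 to 130 mm above the worktop; moves with the jaw
- pan_large_tip (a point): outer end of the blue handle of pan_large, 45 mm above the pan's underside, on the handle's centre line. Handle: flat bar 12 mm wide, 8 mm thick, along the pan's +x, from 10 mm outside the wall to 105 mm from the axis
- pan_mid_tip (a point): outer end of the yellow handle of pan_mid, 50 mm above the pan's underside, on the handle's centre line. Handle: flat bar 12 mm wide, 8 mm thick, along the pan's +x, from 10 mm outside the wall to 105 mm from the axis
- pan_small_tip (a point): outer end of the red handle of pan_small, 55 mm above the pan's underside, on the handle's centre line. Handle: flat bar 12 mm wide, 8 mm thick, along the pan's +x, from 10 mm outside the wall to 105 mm from the axis
- clamp_bed (a point): middle of the vise bed where the small pan stands, 20 mm above the clamp origin
- soup_tin: teal food tin, 58 mm diameter, 72 mm high, loose bystander. Origin: centre of its underside
- dark_jar: spice jar with a dark brown cap, 44 mm diameter, 96 mm high, loose bystander. Origin: centre of its underside
- small_glass: small clear drinking glass standing upside down, 47 mm diameter, 62 mm high, loose bystander. Origin: centre of its underside
- green_jar: spice jar with a green cap, 46 mm diameter, 106 mm high, loose bystander. Origin: centre of its underside

How it is judged:
On the way, in this order (a step that is already met when the one before it is completed fails the run):
1. the jaw is slid at least 25 mm open while the small pan still stands on the clamp's bed (value of joint jaw above 0.025 m and z of pan_small in the frame of clamp below 0.03 m and horizontal distance between pan_small and clamp_bed below 0.05 m), for 0.1 s.
2. the small pan is lifted clear out of the vise (z of pan_small in the frame of clamp above 0.075 m), for 0.1 s.
At the end, for the whole second after the job is handed in: Yellow pan in blue, red in yellow: each within 14 mm of centre, underside under 10 mm above that of the pan below, upright to 0.12 rad, at rest; handle ends 45 mm or more apart from above; blue pan within 40 mm of its start; jaw 25 mm or more open (horizontal distance between pan_mid and pan_large below 0.014 m and z of pan_mid in the frame of pan_large between 0 and 0.01 m and horizontal distance between pan_small and pan_mid below 0.014 m and z of pan_small in the frame of pan_mid between 0 and 0.01 m and distance of pan_large from where it was at the start of the episode below 0.04 m and value of joint jaw above 0.025 m and angle between each of pan_large, pan_mid, pan_small's own z axis and vertical below 0.12 rad and linear speed of each of pan_large, pan_mid, pan_small below 0.02 m/s and horizontal distance between pan_large_tip and pan_mid_tip above 0.045 m and horizontal distance between each of pan_mid_tip, pan_large_tip and pan_small_tip above 0.045 m); the robot touches nothing.
It fails at once if the soup tin is shifted by more than 25 mm or tipped over (distance of soup_tin from where it was at the start of the episode above 0.025 m or angle between soup_tin's own z axis and vertical above 0.5 rad).
It fails at once if the dark jar is shifted by more than 25 mm or tipped over (distance of dark_jar from where it was at the start of the episode above 0.025 m or angle between dark_jar's own z axis and vertical above 0.5 rad).
It fails at once if the small glass is shifted by more than 25 mm or tipped over (distance of small_glass from where it was at the start of the episode above 0.025 m or angle between small_glass's own z axis and vertical above 0.5 rad).
It fails at once if the green jar is shifted by more than 25 mm or tipped over (distance of green_jar from where it was at the start of the episode above 0.025 m or angle between green_jar's own z axis and vertical above 0.5 rad).
It also fails if it takes over 61 s, if anything falls off the work surface, if the arm or the gripper's body presses on something with over 40 N, if the wrist force passes 120 N, or if a joint passes its speed limit or range.

## Working session

There is one attempt and no reset: what is moved stays moved. The work goes in short steps, Python scripts to look and compute and a shell command to move; the robot and the scene stay as the last step left them, time stands still between calls to the robot, and variables do not carry over. Pictures are saved under pics/ and viewed, and the job is handed in when it is done.

```bash
mkdir -p pics
cat > h.py <<'E'
import numpy as np, cv2
from workcell import manip
from scipy.spatial.transform import Rotation as R
def snap(n,f):
    im=manip.camera(n); cv2.imwrite('pics/'+f,im); return im
def ray(n,u,v):
    ci=manip.camera_info(n); K=np.array(ci['K']); T=np.linalg.inv(np.array(ci['camera_from_world']))
    d=T[:3,:3]@np.linalg.solve(K,[u,v,1]); return T[:3,3],d
def onz(n,u,v,z):
    o,d=ray(n,u,v); return o+d*(z-o[2])/d[2]
def proj(n,p):
    ci=manip.camera_info(n); q=np.array(ci['camera_from_world'])@np.r_[p,1]; q=np.array(ci['K'])@q[:3]; return q[:2]/q[2]
E
python3 - <<'E'
from h import *
o=manip.get_obs()
for k,v in o.items(): print(k,v)
snap('top','top0.png'); snap('scene','scene0.png')
for n in('top','scene','wrist'): print(manip.camera_info(n))
E
```

```text
clock 0.0
joint_pos [ 1.27941306  0.33286203 -0.06471398  1.46092989  0.02158339  1.349897
 -0.08849469]
joint_velocities [ 0.00058782 -0.00216821  0.00111633  0.00158735  0.00040931  0.00208667
  0.0005581 ]
tau [ 3.59342475e-04 -6.25457597e+01  4.92022466e-02 -3.91610348e+01
  1.60805258e-02  9.87332140e-03  6.08630117e-06]
position [ 0.16589341 -0.60222928  0.25252754]
ee_rot [ 9.90980398e-01  1.34005071e-01 -1.15719847e-04 -6.91128175e-04]
ft_force [ 0.55693003  0.03333884 -0.60377207]
torque [-0.00016968  0.01282972 -0.01463229]
grip_width 0.9991457550915877
{'K': array([[412.66335242,   0.        , 284.42051137],
       [  0.        , 412.66335242, 211.03873632],
       [  0.        ,   0.        ,   1.        ]]), 'camera_from_world': array([[ 1.30206496e-02, -9.99914689e-01, -1.03832830e-03,
        -2.25683878e-02],
       [-9.91802203e-01, -1.27829847e-02, -1.27141594e-01,
         5.10667485e-01],
       [ 1.27117474e-01,  2.68528244e-03, -9.91884034e-01,
         1.16770974e+00],
       [ 0.00000000e+00,  0.00000000e+00,  0.00000000e+00,
         1.00000000e+00]])}
{'K': 
[... 233 characters left out ...]
8],
       [-0.60052098,  0.42683807, -0.67615369,  0.39097098],
       [ 0.53745092, -0.41064091, -0.73655994,  0.91243138],
       [ 0.        ,  0.        ,  0.        ,  1.        ]])}
{'K': array([[325.1922621 ,   0.        , 278.97657942],
       [  0.        , 325.1922621 , 207.24319157],
       [  0.        ,   0.        ,   1.        ]]), 'mount': array([[-5.52056077e-06, -9.50749567e-01, -3.09960095e-01,
         7.96119982e-02],
       [ 9.99999985e-01,  4.88516450e-05, -1.67654617e-04,
        -2.05353324e-04],
       [ 1.74539615e-04, -3.09960091e-01,  9.50749553e-01,
        -1.20652070e-01],
       [ 0.00000000e+00,  0.00000000e+00,  0.00000000e+00,
         1.00000000e+00]])}
```

View pics/top0.png

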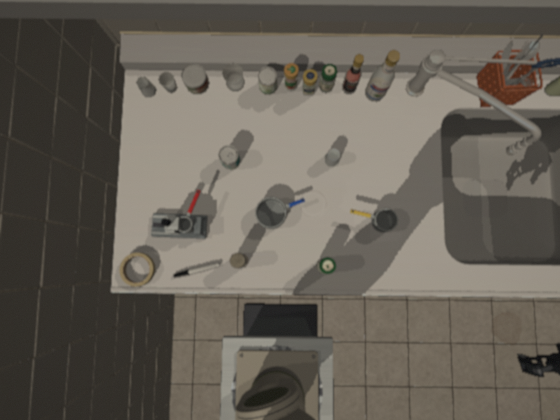

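View pics/scene0.png

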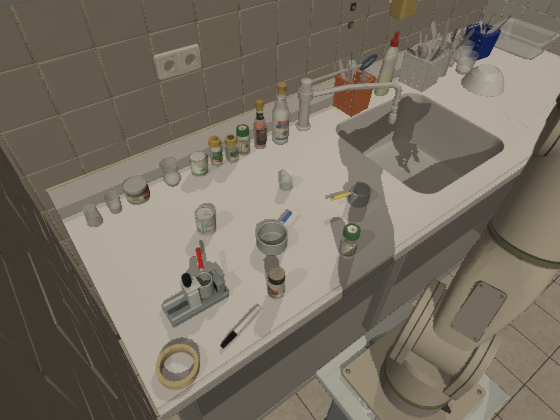

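The top view shows the vise near (180,225), the blue pan near (271,213), the yellow pan near (385,220), the tin (229,157), the glass (333,157), the dark jar (238,260) and the green jar (328,265). I'll enlarge it to measure.

Run:
```python
from h import *
im=cv2.imread('pics/top0.png')
c=cv2.resize(im[185:255,140:210],None,fx=8,fy=8,interpolation=cv2.INTER_CUBIC)
d=cv2.resize(im[185:255,235:305],None,fx=4,fy=4,interpolation=cv2.INTER_CUBIC)
e=cv2.resize(im[185:255,340:410],None,fx=4,fy=4,interpolation=cv2.INTER_CUBIC)
o=np.clip(np.hstack([c,np.vstack([d,e])]).astype(float)*1.6,0,255).astype('uint8')
o=cv2.resize(o,(800,533)); cv2.imwrite('pics/crop0.png',o)
hsv=cv2.cvtColor(im,cv2.COLOR_BGR2HSV)
def mask(lo,hi,roi):
    m=cv2.inRange(hsv,lo,hi); z=np.zeros_like(m); x0,y0,x1,y1=roi; z[y0:y1,x0:x1]=m[y0:y1,x0:x1]; return z
for n,lo,hi,roi,z in(('red',(0,130,60),(12,255,255),(175,180,215,225),.075),('yel',(18,110,80),(35,255,255),(340,200,390,230),.05),('blu',(100,120,50),(125,255,255),(280,190,320,220),.045)):
    m=mask(lo,hi,roi); v,u=np.nonzero(m); 
    (cx,cy),(w,h),a=cv2.minAreaRect(np.c_[u,v].astype(np.float32))
    print(n,len(u),(cx,cy),w,h,a)
    vx,vy,x0,y0=cv2.fitLine(np.c_[u,v].astype(np.float32),cv2.DIST_L2,0,.01,.01).ravel()
    t=(u-x0)*vx+(v-y0)*vy
    for tt in(t.min()-.5,t.max()+.5):
        p=onz('top',x0+vx*tt,y0+vy*tt,z+.004); print('  end',x0+vx*tt,y0+vy*tt,p.round(4))
```

```text
red 82 (193.59481811523438, 201.11207580566406) 3.545274019241333 22.847322463989258 23.198591232299805
  end 188.83338676789035 212.03439914952034 [0.4987 0.251  0.079 ]
  end 198.40984295955863 190.19525765396094 [0.561  0.2267 0.079 ]
yel 62 (360.38238525390625, 212.97061157226562) 19.645383834838867 3.152963161468506 14.03624439239502
  end 350.3152567285938 210.74130450252704 [ 0.5115 -0.2042  0.054 ]
  end 370.4220754327217 215.39385973471065 [ 0.4988 -0.2614  0.054 ]
blu 29 (295.8189392089844, 202.0775909423828) 2.363516330718994 12.99933910369873 66.80140686035156
  end 289.36647464759204 204.74017244965785 [ 0.5272 -0.03    0.049 ]
  end 302.44820397106736 199.77186946441108 [ 0.5422 -0.0675  0.049 ]
```

View pics/crop0.png

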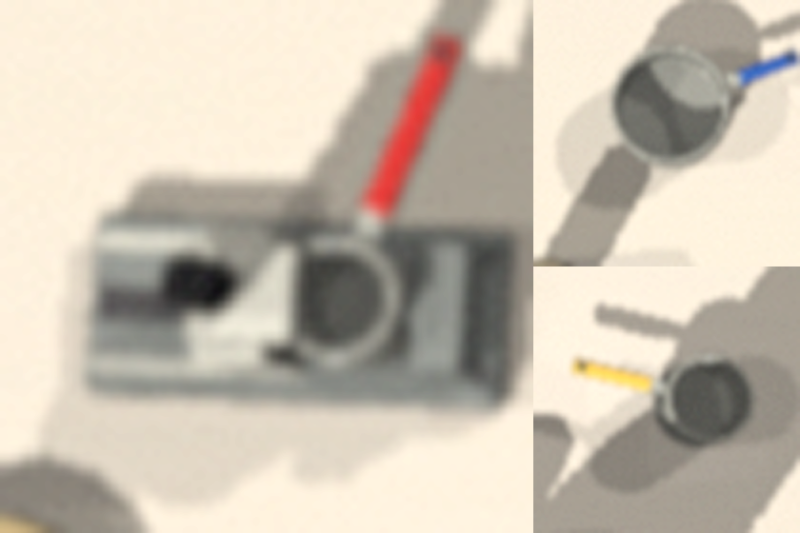

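Run:
```python
from h import *
S=onz('top',185.3,224.1,.08);L=onz('top',271.2,212.6,.05);M=onz('top',385.1,220,.055)
for n,p,tip in(('S',S,(.561,.2267)),('L',L,(.5422,-.0675)),('M',M,(.5115,-.2042))):
    d=np.array(tip)-p[:2]; print(n,p.round(4),'tipdist',np.hypot(*d).round(4),'ang',np.degrees(np.arctan2(d[1],d[0])).round(1))
k=onz('top',140+200/7.62,185+280/7.62,.13); print('knob',k, 'dist S',np.hypot(*(k-S)[:2]))
for n,u,v,z in(('tin',229,155,.072),('dark',238,261,.096),('glass',333,156,.062),('green',328,265,.106)): print(n,onz('top',u,v,z).round(3))
```

```text
S [0.4647 0.2592 0.08  ] tipdist 0.1017 ang -18.6
L [0.5037 0.0218 0.05  ] tipdist 0.0973 ang -66.7
M [ 0.486  -0.3028  0.055 ] tipdist 0.1018 ang 75.5
knob [0.46563898 0.2980341  0.13      ] dist S 0.03885074490798202
tin [0.666 0.145 0.072]
dark [0.365 0.108 0.096]
glass [ 0.669 -0.154  0.062]
green [ 0.357 -0.135  0.106]
```

```bash
cat >> h.py <<'E'
def plan(p,yaw=None):
    o=manip.get_obs(); r=R.from_quat(o['ee_rot']); P=np.array(o['position'])
    Z=r.as_matrix()
    print('clock',round(o['clock'],2),'pos',P.round(4),'yaw',np.degrees(np.arctan2(Z[1,0],Z[0,0])).round(2),'tilt',Z[:,2].round(3),'w',round(o['grip_width'],3),'F',np.round(o['ft_force'],1))
    if p is None:return
    s=Z.T@(np.array(p)-P)/.08
    print('shift units',s.round(3),'n rows>=',np.linalg.norm(s)*80/50)
    if yaw is not None:
        y=np.radians(yaw); T=np.array([[np.cos(y),np.sin(y),0],[np.sin(y),-np.cos(y),0],[0,0,-1]])
        t=(r.inv()*R.from_matrix(T)).as_rotvec()/(np.pi/4); print('turn units',t.round(3),'n>=',np.linalg.norm(t)/.19)
        print('shift after turn',(T.T@(np.array(p)-P)/.08).round(3))
E
python3 -c "
from h import *
plan([.505,-.231,.18],75.5)"
```

```text
clock 0.1 pos [ 0.1659 -0.6023  0.2526] yaw 15.4 tilt [-0.     0.001 -1.   ] w 1.002 F [-0.7  0.3  0.2]
shift units [ 5.319 -3.347  0.911] n rows>= 10.160630331406127
turn units [-1.000e-03 -1.000e-03 -1.336e+00] n>= 7.029017198362931
shift after turn [5.554 2.942 0.908]
```

```bash
python3 -m crank '[[0.5,[0.44,-0.28,0],[0,0,0]],[0.5,[0.44,-0.28,0],[0,0,0]],[0.5,[0.44,-0.28,0],[0,0,0]],[0.5,[0.44,-0.28,0],[0,0,0]],[0.5,[0.44,-0.28,0],[0,0,0]]]' 100; python3 -m crank '[[0.5,[0.44,-0.28,0],[0,0,0]],[0.5,[0.44,-0.28,0],[0,0,0]],[0.5,[0.44,-0.28,0],[0,0,0]],[0.5,[0.44,-0.28,0],[0,0,0]],[0.5,[0.44,-0.28,0],[0,0,0]]]'
python3 -m crank '[[0,[0,0,0.15],[0,0,-0.19]],[0,[0,0,0.15],[0,0,-0.19]],[0,[0,0,0.15],[0,0,-0.19]],[0,[0,0,0.15],[0,0,-0.19]],[0,[0,0,0.15],[0,0,-0.19]]]'
python3 -c "
from h import *
plan([.505,-.231,.18],75.5)"
```

```text
clock: 0.6
position: [0.3067, -0.4463, 0.253]
ee_rot: [0.991, 0.134, -0.0, -0.0]
ft_force: [1.1, 0.8, 0.9]
grip_width: 0.748
clock: 1.1
position: [0.4466, -0.2917, 0.2531]
ee_rot: [0.991, 0.134, -0.0, -0.0]
ft_force: [0.7, -0.5, -0.0]
grip_width: 0.752
clock: 1.6
position: [0.4457, -0.293, 0.1925]
ee_rot: [0.872, 0.489, -0.0, -0.0]
ft_force: [-0.2, -0.3, -0.4]
grip_width: 0.501
clock 1.6 pos [ 0.4457 -0.293   0.1925] yaw 58.51 tilt [-0.  0. -1.] w 0.501 F [-0.2 -0.3 -0.4]
shift units [1.048 0.228 0.156] n rows>= 1.7342003753094533
turn units [-0.001 -0.    -0.378] n>= 1.9871892174151096
shift after turn [0.936 0.524 0.157]
```

```bash
python3 -m crank '[[0,[0,0,0],[0,0,-0.19]],[0,[0,0,0],[0,0,-0.188]],[0,[0.47,0.26,0.08],[0,0,0]],[0,[0.47,0.26,0.08],[0,0,0]],[0,[0,0,0],[0,0,0]]]'
python3 - <<'E'
from h import *
plan([.505,-.231,.053],75.5)
snap('wrist','w1.png')
E
```

```text
clock: 2.1
position: [0.5083, -0.2251, 0.1796]
ee_rot: [0.79, 0.613, 0.001, -0.001]
ft_force: [0.0, 0.2, -0.6]
grip_width: 0.499
clock 2.1 pos [ 0.5083 -0.2251  0.1796] yaw 75.6 tilt [ 0.001  0.003 -1.   ] w 0.499 F [ 0.   0.2 -0.6]
shift units [-0.087 -0.021  1.583] n rows>= 2.5362313174787694
turn units [-0.    -0.004  0.002] n>= 0.025630038898712782
shift after turn [-0.082 -0.021  1.583]
```

View pics/w1.png

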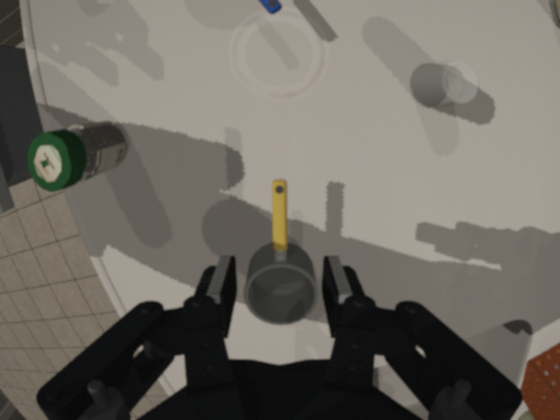

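The wrist picture shows the yellow handle from the tip at (280,182) to about (280,250), between the open fingers, with the pan rim around (280,285).

```bash
cat >> h.py <<'E'
def wonz(u,v,z,o):
    ci=manip.camera_info('wrist');K=np.array(ci['K']);M=np.array(ci['mount'])
    x=np.array([u-K[0,2],v-K[1,2]]); r=np.hypot(*x); th=r/K[0,0]
    d=np.r_[x/r*np.sin(th),np.cos(th)]
    Rw=R.from_quat(o['ee_rot']).as_matrix(); c=Rw@M[:3,3]+np.array(o['position']); d=Rw@M[:3,:3]@d
    return c+d*(z-c[2])/d[2]
def handle(im,lo,hi,z,o,roi):
    m=cv2.inRange(cv2.cvtColor(im,cv2.COLOR_BGR2HSV),lo,hi); q=np.zeros_like(m);a,b,c,d=roi;q[b:d,a:c]=m[b:d,a:c]
    n,lab,st,_=cv2.connectedComponentsWithStats(q); i=1+np.argmax(st[1:,4]); v,u=np.nonzero(lab==i)
    W=np.array([wonz(x,y,z,o)[:2] for x,y in zip(u,v)]).astype(np.float32)
    (cx,cy),s,a=cv2.minAreaRect(W*1000); 
    vx,vy,x0,y0=cv2.fitLine(W,cv2.DIST_L2,0,.001,.001).ravel(); t=(W-[x0,y0])@[vx,vy]
    print(len(u),'ends',np.round([x0+vx*t.min(),y0+vy*t.min()],4),np.round([x0+vx*t.max(),y0+vy*t.max()],4),'dir',np.degrees(np.arctan2(vy,vx)).round(1),'size mm',np.round(s,1))
E
python3 - <<'E'
from h import *
o=manip.get_obs(); im=cv2.imread('pics/w1.png')
handle(im,(18,110,60),(35,255,255),.054,o,(250,160,310,260))
print(wonz(280,283,.055,o), wonz(245,283,.055,o),wonz(315,283,.055,o))
E
```

```text
896 ends [ 0.4976 -0.2648] [ 0.5118 -0.2066] dir 76.3 size mm [59.9 11.8]
[ 0.4898166 -0.2956946  0.055    ] [ 0.45994961 -0.28824603  0.055     ] [ 0.51955168 -0.30373073  0.055     ]
```

```bash
python3 -c "
from h import *
plan([.5047,-.2355,.053],76.3)"
python3 -m crank '[[0,[-0.14,0.0,0.4],[0,0,-0.015]],[0,[0,0,0.4],[0,0,0]],[0,[0,0,0.4],[0,0,0]],[0,[0,0,0.3],[0,0,0]],[0,[0,0,0.08],[0,0,0]]]'
python3 -c "
from h import *
plan([.5047,-.2355,.053],76.3)"
```

```text
clock 2.15 pos [ 0.5066 -0.228   0.1798] yaw 75.45 tilt [-0.     0.002 -1.   ] w 0.499 F [-1.4 -0.5 -0.3]
shift units [-0.1    0.002  1.584] n rows>= 2.5402013359362297
turn units [-0.001 -0.002 -0.019] n>= 0.09972235498576532
shift after turn [-9.700e-02 -1.000e-03  1.585e+00]
clock: 2.65
position: [0.5001, -0.2423, 0.0514]
ee_rot: [0.789, 0.614, -0.001, -0.002]
ft_force: [-0.2, 0.4, -0.4]
grip_width: 0.498
clock 2.65 pos [ 0.5001 -0.2423  0.0514] yaw 75.76 tilt [-0.004  0.002 -1.   ] w 0.498 F [-0.2  0.4 -0.4]
shift units [ 0.096  0.034 -0.02 ] n rows>= 0.16634892375331975
turn units [-0.006 -0.001 -0.012] n>= 0.06997513907878045
shift after turn [ 0.096  0.035 -0.02 ]
```

```bash
python3 -m crank '[[0,[0.04,0.03,0],[0,0,0]],[0,[0,0,0],[0,0,0]],[-1,[0,0,0],[0,0,0]],[-1,[0,0,0],[0,0,0]],[-1,[0,0,0],[0,0,0]]]' 100
python3 -c "
from h import *
plan([.5047,-.2355,.053],76.3)"
```

```text
clock: 3.15
position: [0.5062, -0.2395, 0.0551]
ee_rot: [0.789, 0.615, 0.0, 0.001]
ft_force: [0.1, 1.4, 4.6]
grip_width: 0.11
clock 3.15 pos [ 0.5062 -0.2395  0.0551] yaw 75.84 tilt [ 0.001 -0.001 -1.   ] w 0.11 F [0.1 1.4 4.6]
shift units [ 0.044 -0.031  0.026] n rows>= 0.09496226079980674
turn units [ 0.002  0.    -0.01 ] n>= 0.054418052687138126
shift after turn [ 0.044 -0.03   0.026]
```

```bash
python3 -m crank '[[-1,[0,0,0],[0,0,0]],[-1,[0,0,-0.2],[0,0,0]],[-1,[0,0,-0.3],[0,0,0]],[-1,[0,0,-0.4],[0,0,0]],[-1,[0,0,-0.4],[0,0,0]]]' 100
python3 -m crank '[[-1,[0,0,-0.4],[0,0,0]],[-1,[0,0,-0.1],[0,0,0]],[-1,[0,0,0],[0,0,0]],[-1,[0,0,0],[0,0,0]],[-1,[0,0,0],[0,0,0]]]' 100
python3 - <<'E'
from h import *
plan([.5047,-.2355,.053],76.3)
a=snap('wrist','w2.png');b=snap('scene','s2.png');cv2.imwrite('pics/m2.png',np.hstack([cv2.resize(a,(400,300)),cv2.resize(b,(400,300))]))
E
```

```text
clock: 3.65
position: [0.5052, -0.2393, 0.1599]
ee_rot: [0.789, 0.615, -0.0, -0.0]
ft_force: [0.8, -1.0, -1.1]
grip_width: 0.107
clock: 4.15
position: [0.5048, -0.2392, 0.1967]
ee_rot: [0.789, 0.615, -0.001, -0.001]
ft_force: [0.4, 0.3, -1.9]
grip_width: 0.113
clock 4.15 pos [ 0.5048 -0.2392  0.1967] yaw 75.84 tilt [-0.002  0.001 -1.   ] w 0.113 F [ 0.4  0.3 -1.9]
shift units [ 0.043 -0.008  1.796] n rows>= 2.8739633158947786
turn units [-0.003 -0.001 -0.01 ] n>= 0.05669428366857389
shift after turn [ 0.044 -0.012  1.796]
```

View pics/m2.png

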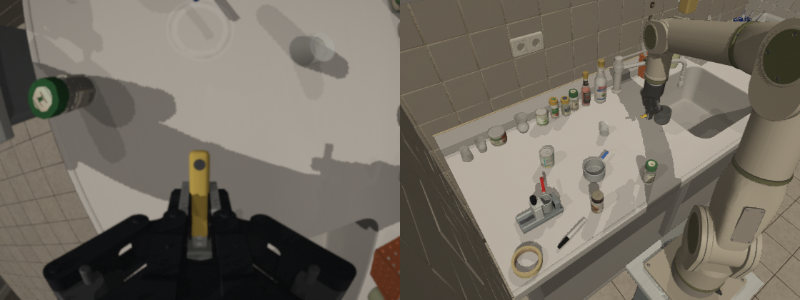

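Run:
```python
from h import *
a=cv2.imread('pics/s2.png');b=cv2.imread('pics/w2.png')
cv2.imwrite('pics/m3.png',np.hstack([cv2.resize(a[90:190,320:420],(400,400),interpolation=2),cv2.resize(b[190:390,180:380],(400,400))]))
```

```text
(no output)
```

View pics/m3.png

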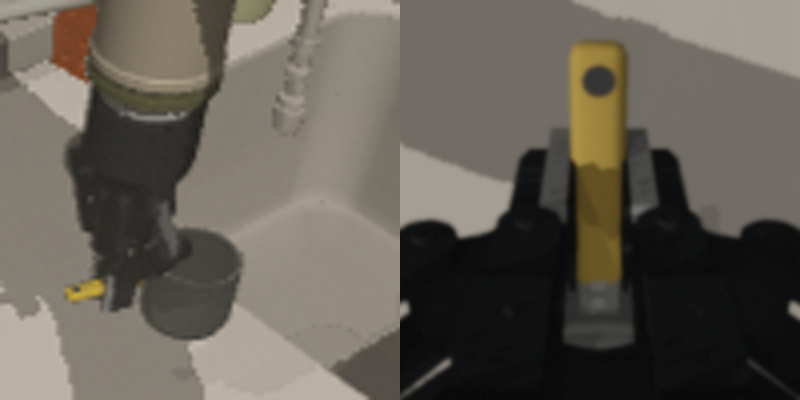

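Run:
```python
from h import *
o=manip.get_obs(); P=np.array(o['position']); y=np.radians(75.9); u=np.array([np.cos(y),np.sin(y),0]); n=np.array([0,0,1.])
for deg in(0,5,10,15):
    a=np.radians(deg); g=P+[0,0,-.003]
    d=u*np.cos(a)+n*np.sin(a); up=-u*np.sin(a)+n*np.cos(a)   # tip rises when pan droops
    tip=g+d*.0335; ax=g-d*.0715; bot=ax-up*.050; top=ax+up*.005
    print(deg,'tip',proj('scene',tip).round(1),'rimc',proj('scene',top).round(1),'botc',proj('scene',bot).round(1))
    r=.0335*0.0335
for z in(.19,.194,.198,.202,.206): w=wonz(279,211,z,o); print(z,(w-P).round(4),'along',((w-P)@u).round(4))
```

```text
0 tip [338. 162.] rimc [370.5 152.1] botc [367.  166.6]
5 tip [338.1 161.2] rimc [370.2 153.8] botc [365.3 168.5]
10 tip [338.4 160.4] rimc [369.7 155.5] botc [363.5 170.3]
15 tip [338.7 159.6] rimc [369.  157.2] botc [361.6 172.1]
0.19 [ 0.0088  0.0355 -0.0069] along 0.0366
0.194 [ 0.0092  0.0368 -0.0029] along 0.0379
0.198 [0.0095 0.0381 0.0011] along 0.0393
0.202 [0.0098 0.0394 0.0051] along 0.0406
0.206 [0.0102 0.0407 0.0091] along 0.042
```

Run:
```python
from h import *
c=np.array([.5037,.0218,.05]); out=[]
for n,f in(('scene','scene0.png'),('top','top0.png')):
    im=cv2.imread('pics/'+f); p=proj(n,c); x,y=int(p[0])-35,int(p[1])-35
    k=cv2.resize(im[y:y+70,x:x+70],(400,400),interpolation=cv2.INTER_CUBIC); k=cv2.convertScaleAbs(k,alpha=1.5)
    pts=np.array([(proj(n,c+[.045*np.cos(t),.045*np.sin(t),0])-[x,y]+.5)*400/70 for t in np.linspace(0,2*np.pi,60)]).astype(int)
    cv2.polylines(k,[pts],True,(0,0,255),1); out.append(k)
cv2.imwrite('pics/m4.png',np.hstack(out))
```

```text
(no output)
```

View pics/m4.png

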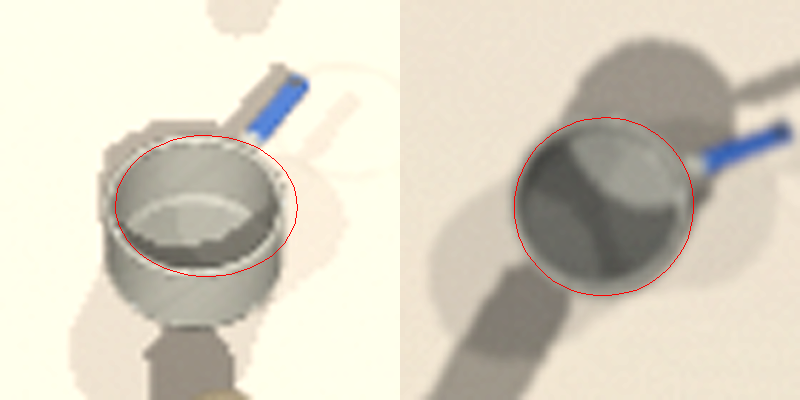

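```bash
python3 -c "
from h import *
plan([.521,.0885,.18],75.9)"
```

```text
clock 4.25 pos [ 0.5051 -0.2392  0.1969] yaw 75.84 tilt [-0.002  0.001 -1.   ] w 0.111 F [ 0.6  0.5 -1.3]
shift units [ 4.02  -0.808  0.215] n rows>= 6.570473238275963
turn units [-0.002 -0.001 -0.001] n>= 0.014942412808018272
shift after turn [ 4.021 -0.805  0.212]
```

```bash
python3 -m crank '[[-1,[0.15,-0.03,0],[0,0,0]],[-1,[0.35,-0.07,0],[0,0,0]],[-1,[0.45,-0.09,0],[0,0,0]],[-1,[0.5,-0.1,0],[0,0,0]],[-1,[0.5,-0.1,0],[0,0,0]]]'
python3 -m crank '[[-1,[0.5,-0.1,0],[0,0,0]],[-1,[0.5,-0.1,0],[0,0,0]],[-1,[0.5,-0.1,0],[0,0,0]],[-1,[0.37,-0.1,0],[0,0,0]],[-1,[0.2,-0.1,0],[0,0,0]]]'
python3 -m crank '[[-1,[0,0,0.1],[0,0,0]],[-1,[0,0,0.15],[0,0,0]],[-1,[0,0,0.2],[0,0,0]],[-1,[0,0,0.1],[0,0,0]],[-1,[0,0,0],[0,0,0]]]'
python3 - <<'E'
from h import *
plan([.521,.0885,.13],75.9)
P=np.array(manip.get_obs()['position'])
a=snap('scene','s5.png');b=snap('top','t5.png'); out=[]
y=np.radians(75.9); u=np.array([np.cos(y),np.sin(y),0])
for n,im in(('scene',a),('top',b)):
    L=np.array([.5045,.0225,.05]);p=proj(n,L);x,yy=int(p[0])-40,int(p[1])-50
    k=cv2.resize(im[yy:yy+80,x:x+80],(400,400),interpolation=cv2.INTER_CUBIC); k=cv2.convertScaleAbs(k,alpha=1.5)
    for c,r,col in((L,.045,(0,0,255)),(P-.068*u+[0,0,.002],.0335,(0,255,0)),(P-.068*u+[0,0,-.053],.0335,(255,0,0))):
        pts=np.array([(proj(n,c+[r*np.cos(t),r*np.sin(t),0])-[x,yy]+.5)*5 for t in np.linspace(0,2*np.pi,60)]).astype(int)
        cv2.polylines(k,[pts],True,col,1)
    out.append(k)
cv2.imwrite('pics/m5.png',np.hstack(out))
E
```

```text
clock: 4.75
position: [0.5131, -0.0781, 0.1979]
ee_rot: [0.789, 0.615, -0.0, -0.0]
ft_force: [1.1, 1.2, 0.1]
grip_width: 0.112
clock: 5.25
position: [0.5144, 0.094, 0.198]
ee_rot: [0.788, 0.616, 0.0, -0.0]
ft_force: [0.2, -0.2, -0.9]
grip_width: 0.113
clock: 5.75
position: [0.5144, 0.0888, 0.1524]
ee_rot: [0.789, 0.614, -0.001, -0.001]
ft_force: [0.1, -0.9, -1.3]
grip_width: 0.111
clock 5.75 pos [0.5144 0.0888 0.1524] yaw 75.76 tilt [-0.003 -0.    -1.   ] w 0.111 F [ 0.1 -0.9 -1.3]
shift units [0.017 0.081 0.28 ] n rows>= 0.4673323712918829
turn units [-0.003  0.001 -0.003] n>= 0.02485264592411556
shift after turn [0.017 0.081 0.28 ]
```

View pics/m5.png

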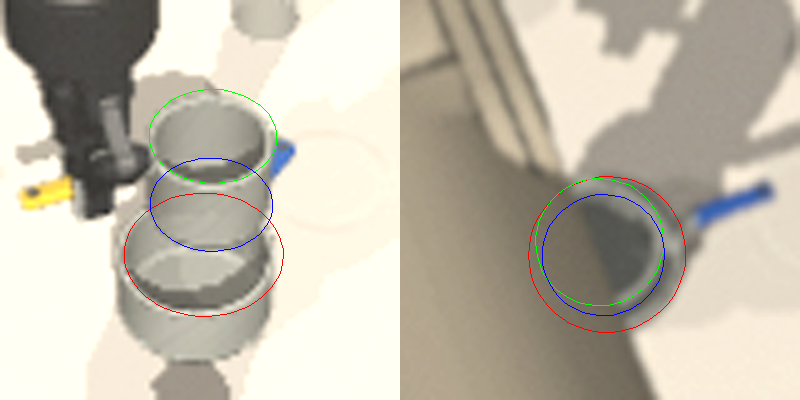

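```bash
python3 -m crank '[[-1,[0.017,0.08,0],[0,0,0]],[-1,[0,0,0],[0,0,0]],[-1,[0,0,0.2],[0,0,0]],[-1,[0,0,0.2],[0,0,0]],[-1,[0,0,0.1],[0,0,0]]]'
python3 -m crank '[[-1,[0,0,0],[0,0,0]],[-1,[0,0,0.12],[0,0,0]],[-1,[0,0,0.12],[0,0,0]],[-1,[0,0,0.12],[0,0,0]],[-1,[0,0,0],[0,0,0]]]'
python3 -c "
from h import *
plan([.521,.0885,.059],75.9)"
```

```text
clock: 6.35
position: [0.5212, 0.0893, 0.1125]
ee_rot: [0.789, 0.615, -0.001, -0.0]
ft_force: [0.9, -0.5, -2.2]
grip_width: 0.112
clock: 6.85
position: [0.5209, 0.0893, 0.0837]
ee_rot: [0.789, 0.615, -0.001, -0.001]
ft_force: [0.5, 0.3, -1.2]
grip_width: 0.11
clock 6.85 pos [0.5209 0.0893 0.0837] yaw 75.84 tilt [-0.002 -0.    -1.   ] w 0.11 F [ 0.5  0.3 -1.2]
shift units [-0.01   0.004  0.309] n rows>= 0.4952241616563144
turn units [-0.003  0.001 -0.001] n>= 0.017035914600424192
shift after turn [-0.01   0.004  0.309]
```

```bash
python3 -m crank '[[-1,[0,0,0.08],[0,0,0]],[-1,[0,0,0.08],[0,0,0]],[-1,[0,0,0.08],[0,0,0]],[-1,[0,0,0.06],[0,0,0]],[-1,[0,0,0],[0,0,0]]]'
python3 -c "
from h import *
plan([.521,.0885,.059],75.9)"
```

```text
clock: 7.35
position: [0.5213, 0.0895, 0.0605]
ee_rot: [0.789, 0.615, -0.001, -0.0]
ft_force: [0.4, 0.6, -1.5]
grip_width: 0.111
clock 7.35 pos [0.5213 0.0895 0.0605] yaw 75.84 tilt [-0.001 -0.    -1.   ] w 0.111 F [ 0.4  0.6 -1.5]
shift units [-0.013 -0.001  0.019] n rows>= 0.03684854082299428
turn units [-0.001  0.001 -0.001] n>= 0.01047011906847066
shift after turn [-0.013 -0.001  0.019]
```

Nearly down, with no contact force yet. I'll release here with a small opening and look before backing up.

```bash
python3 -m crank '[[-1,[0,0,0.02],[0,0,0]],[-0.6,[0,0,0],[0,0,0]],[-0.3,[0,0,0],[0,0,0]],[-0.3,[0,0,0],[0,0,0]],[-0.3,[0,0,0],[0,0,0]]]'
python3 -m crank '[[-0.3,[0,0,-0.1],[0,0,0]],[-0.3,[0,0,-0.3],[0,0,0]],[-0.3,[0,0,-0.5],[0,0,0]],[-0.3,[0,0,-0.5],[0,0,0]],[-0.3,[0,0,-0.4],[0,0,0]]]'
python3 - <<'E'
from h import *
plan([.466,.298,.2],15)
a=snap('scene','s6.png');b=snap('wrist','w6.png')
p=proj('scene',[.5045,.0225,.05]).astype(int)
cv2.imwrite('pics/m6.png',np.hstack([cv2.resize(a[p[1]-50:p[1]+50,p[0]-50:p[0]+50],(400,400),interpolation=2),cv2.resize(b,(400,400))]))
E
```

```text
clock: 7.85
position: [0.5219, 0.0896, 0.0599]
ee_rot: [0.789, 0.615, 0.0, 0.0]
ft_force: [-0.9, 1.3, 0.2]
grip_width: 0.348
clock: 8.35
position: [0.522, 0.09, 0.2067]
ee_rot: [0.789, 0.615, 0.001, 0.001]
ft_force: [0.3, -0.5, -0.6]
grip_width: 0.357
clock 8.35 pos [0.522  0.09   0.2067] yaw 75.87 tilt [ 0.002  0.    -1.   ] w 0.357 F [ 0.3 -0.5 -0.6]
shift units [ 2.35  -1.314  0.083] n rows>= 4.310492894311094
turn units [ 0.002 -0.002  1.353] n>= 7.119038996222879
shift after turn [-0.003 -2.693  0.084]
```

View pics/m6.png

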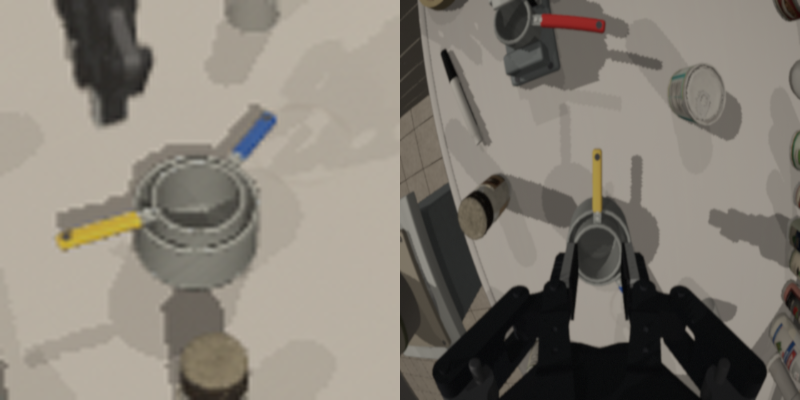

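```bash
python3 -m crank '[[0,[0.35,-0.2,0],[0,0,0]],[0,[0.45,-0.25,0],[0,0,0]],[0,[0.45,-0.25,0],[0,0,0]],[0,[0.45,-0.25,0],[0,0,0]],[0,[0.4,-0.21,0],[0,0,0]]]'
python3 -m crank '[[0,[0.2,-0.12,0],[0,0,0.1]],[0,[0,0,0],[0,0,0.19]],[0,[0,0,0],[0,0,0.19]],[0,[0,0,0],[0,0,0.19]],[0,[0,0,0],[0,0,0.19]]]'
python3 -m crank '[[0,[0,0,0],[0,0,0.19]],[0,[0,0,0],[0,0,0.19]],[0,[0,0,0],[0,0,0.19]],[0,[0,0,0],[0,0,0.19]],[0,[0,0,0],[0,0,0.18]]]'
python3 -m crank '[[0,[0,0,0],[0,0,0]],[0,[0,0,0],[0,0,0]],[0,[0,0,0],[0,0,0]],[0,[0,0,0],[0,0,0]],[0,[0,0,0],[0,0,0]]]'
python3 - <<'E'
from h import *
plan([.466,.298,.12],0)
snap('wrist','w7.png')
E
```

```text
clock: 8.95
position: [0.4718, 0.2771, 0.2037]
ee_rot: [0.789, 0.615, 0.0, 0.0]
ft_force: [0.7, -1.1, 0.3]
grip_width: 0.5
clock: 9.45
position: [0.4672, 0.293, 0.2034]
ee_rot: [0.949, 0.316, -0.0, 0.0]
ft_force: [1.1, 0.5, 0.3]
grip_width: 0.504
clock: 9.95
position: [0.4672, 0.2929, 0.2034]
ee_rot: [0.999, -0.048, -0.0, 0.0]
ft_force: [1.0, 0.2, -0.1]
grip_width: 0.503
clock: 10.45
position: [0.4675, 0.293, 0.2036]
ee_rot: [0.999, -0.045, -0.0, 0.0]
ft_force: [0.5, -1.0, -0.6]
grip_width: 0.5
clock 10.45 pos [0.4675 0.293  0.2036] yaw -5.1 tilt [-0. -0. -1.] w 0.5 F [ 0.5 -1.  -0.6]
shift units [-0.025 -0.061  1.045] n rows>= 1.675985629205579
turn units [ 0.     0.    -0.113] n>= 0.5970157286831871
shift after turn [-0.019 -0.063  1.045]
```

View pics/w7.png

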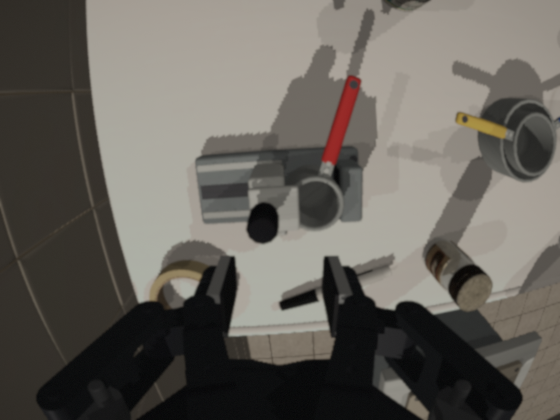

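The vise lies at (200–360,150–220), with the knob's top near (263,229), the pan rim near (318,202) and the red handle from (328,165) to (353,80).

Run:
```python
from h import *
im=cv2.imread('pics/w7.png'); o=manip.get_obs()
g=cv2.convertScaleAbs(im[130:250,180:380],alpha=2.2); cv2.imwrite('pics/c7.png',cv2.resize(g,(800,480),interpolation=2))
handle(im,(0,130,60),(12,255,255),.079,o,(310,60,370,175))
print(wonz(263,229,.13,o),wonz(318,202,.08,o))
# base far edge (top z .02)
a,b=wonz(199,157,.02,o),wonz(358,146,.02,o); print(a,b,np.degrees(np.arctan2(*(b-a)[[1,0]])))
```

```text
1252 ends [0.5    0.2525] [0.5648 0.2279] dir -20.8 size mm [12.1 69.3]
[0.4699177  0.30336091 0.13      ] [0.46903227 0.26217591 0.08      ]
[0.50551594 0.36721383 0.02      ] [0.50254783 0.21430537 0.02      ] -91.11203137725526
```

View pics/c7.png

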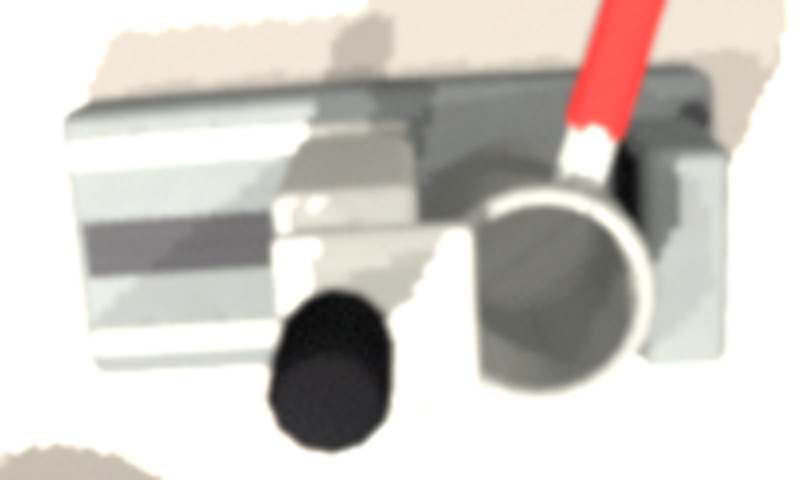

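```bash
python3 -m crank '[[0.4,[0,-0.1,0.1],[0,0,-0.11]],[0.4,[0,0,0.3],[0,0,0]],[0.4,[0,0,0.3],[0,0,0]],[0.4,[0,0,0.2],[0,0,0]],[0.4,[0,0,0.13],[0,0,0]]]' 60
python3 - <<'E'
from h import *
plan([.468,.301,.121],0)
im=snap('wrist','w8.png'); s=snap('scene','s8.png');p=proj('scene',[.468,.28,.08]).astype(int)
cv2.imwrite('pics/m8.png',np.hstack([cv2.resize(im,(533,400)),cv2.resize(s[p[1]-50:p[1]+50,p[0]-33:p[0]+33],(264,400),interpolation=2)]))
E
```

```text
clock: 11.0
position: [0.4679, 0.3007, 0.12]
ee_rot: [1.0, -0.002, -0.001, 0.0]
ft_force: [0.5, 0.8, 0.5]
grip_width: 0.702
clock 11.0 pos [0.4679 0.3007 0.12  ] yaw -0.2 tilt [-0.001 -0.001 -1.   ] w 0.702 F [0.5 0.8 0.5]
shift units [ 0.002 -0.003 -0.012] n rows>= 0.02066378301592567
turn units [ 0.001  0.002 -0.004] n>= 0.0249829975430437
shift after turn [ 0.002 -0.003 -0.012]
```

View pics/m8.png

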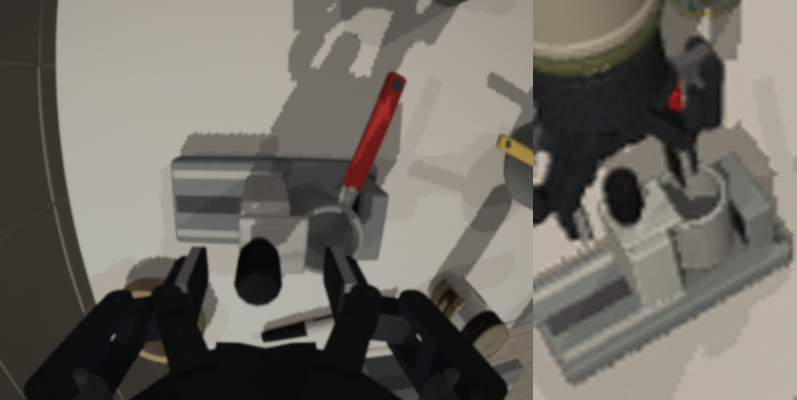

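```bash
python3 - <<'E'
from h import *
o=manip.get_obs(); print(wonz(258*1.05,287*1.05,.13,o))
E
python3 -m crank '[[0.4,[0,0,0],[0,0,0]],[-1,[0,0,0],[0,0,0]],[-1,[0,0,0],[0,0,0]],[-1,[0,0,0],[0,0,0]],[-1,[0,0,0],[0,0,0]]]' 60
python3 -c "
from h import *
plan([.468,.345,.121],0)"
```

```text
[0.47078221 0.30415088 0.13      ]
clock: 11.6
position: [0.4686, 0.3041, 0.1228]
ee_rot: [1.0, -0.001, 0.001, -0.002]
ft_force: [1.8, 9.4, -0.1]
grip_width: 0.235
clock 11.6 pos [0.4686 0.3041 0.1228] yaw -0.11 tilt [ 0.003  0.005 -1.   ] w 0.235 F [ 1.8  9.4 -0.1]
shift units [-0.008 -0.511  0.025] n rows>= 0.8194117202891235
turn units [-0.006 -0.004 -0.002] n>= 0.04015816883875589
shift after turn [-0.007 -0.512  0.022]
```

```bash
python3 -m crank '[[-1,[0,-0.05,0],[0,0,0]],[-1,[0,-0.12,0],[0,0,0]],[-1,[0,-0.15,0],[0,0,0]],[-1,[0,-0.15,0],[0,0,0]],[-1,[0,-0.1,0],[0,0,0]]]'
python3 -m crank '[[-1,[0,0,0],[0,0,0]],[-1,[0,0,0],[0,0,0]],[0,[0,0,0],[0,0,0]],[0,[0,0,0],[0,0,0]],[0,[0,0,0],[0,0,0]]]'
python3 -m crank '[[0.2,[0,0,-0.1],[0,0,0]],[0.2,[0,0,-0.3],[0,0,0]],[0.2,[0,0,-0.4],[0,0,0]],[0,[0,0,-0.3],[0,0,0]],[0,[0,0,0],[0,0,0]]]'
python3 - <<'E'
from h import *
plan([.54,.234,.15],-20.8)
im=snap('wrist','w9.png'); s=snap('scene','s9.png');p=proj('scene',[.468,.28,.08]).astype(int)
cv2.imwrite('pics/m9.png',np.hstack([cv2.resize(im,(533,400)),cv2.resize(s[p[1]-50:p[1]+50,p[0]-33:p[0]+33],(264,400),interpolation=2)]))
handle(im,(0,130,60),(12,255,255),.079,manip.get_obs(),(250,0,500,260))
E
```

```text
clock: 12.1
position: [0.4698, 0.3467, 0.1227]
ee_rot: [1.0, -0.002, 0.001, 0.0]
ft_force: [1.6, -4.9, 9.6]
grip_width: 0.237
clock: 12.6
position: [0.4681, 0.3461, 0.1209]
ee_rot: [1.0, -0.002, -0.0, 0.0]
ft_force: [1.1, 0.3, -0.0]
grip_width: 0.499
clock: 13.1
position: [0.4694, 0.3478, 0.2134]
ee_rot: [1.0, -0.002, 0.002, -0.002]
ft_force: [0.1, 0.6, -0.5]
grip_width: 0.503
clock 13.1 pos [0.4694 0.3478 0.2134] yaw -0.21 tilt [ 0.005  0.003 -1.   ] w 0.503 F [ 0.1  0.6 -0.5]
shift units [0.884 1.422 0.793] n rows>= 2.963759541014121
turn units [-0.005 -0.005  0.458] n>= 2.4083616480425847
shift after turn [1.33  1.017 0.793]
978 ends [0.4995 0.2529] [0.5626 0.2293] dir -20.5 size mm [13.  67.4]
```

View pics/m9.png

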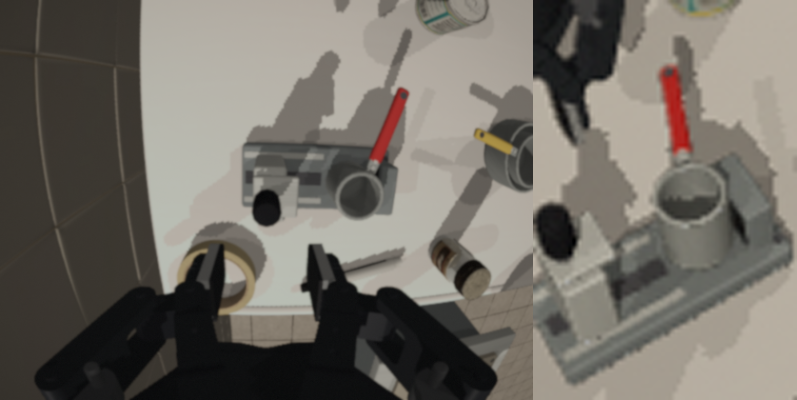

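```bash
python3 -c "
from h import *
plan([.5354,.2393,.13],-20.7)"
python3 -m crank '[[0,[0.4,0.6,0],[0,0,0]],[0,[0.4,0.5,0.2],[0,0,0]],[0,[0.035,0.25,0.3],[0,0,0.15]],[0,[0,0,0.3],[0,0,0.15]],[0,[0,0,0.2],[0,0,0.16]]]' 100
python3 -m crank '[[0,[0,0,0],[0,0,0]],[0,[0,0,0],[0,0,0]],[0,[0,0,0],[0,0,0]],[0,[0,0,0],[0,0,0]],[0,[0,0,0],[0,0,0]]]'
python3 - <<'E'
from h import *
plan([.5354,.2393,.078],-20.7)
im=snap('wrist','w10.png')
handle(im,(0,130,40),(12,255,255),.079,manip.get_obs(),(220,100,400,300))
E
```

```text
clock 13.2 pos [0.4685 0.3467 0.2098] yaw -0.21 tilt [ 0.001  0.    -1.   ] w 0.498 F [ 0.1  0.1 -0.2]
shift units [0.841 1.339 0.998] n rows>= 2.992205608493868
turn units [-0.001 -0.001  0.455] n>= 2.3960963095867065
shift after turn [1.257 0.96  0.998]
clock: 13.7
position: [0.5275, 0.2455, 0.1273]
ee_rot: [0.983, -0.183, -0.002, 0.001]
ft_force: [-1.0, 0.4, 0.5]
grip_width: 0.502
clock: 14.2
position: [0.5287, 0.2477, 0.131]
ee_rot: [0.983, -0.182, 0.0, -0.0]
ft_force: [-0.1, -0.4, -0.4]
grip_width: 0.499
clock 14.2 pos [0.5287 0.2477 0.131 ] yaw -20.93 tilt [ 0.001  0.    -1.   ] w 0.499 F [-0.1 -0.4 -0.4]
shift units [0.116 0.068 0.663] n rows>= 1.0822713415396583
turn units [-0.001 -0.001 -0.005] n>= 0.027975394383735943
shift after turn [0.116 0.068 0.663]
2108 ends [0.5009 0.2517] [0.5657 0.2264] dir -21.3 size mm [11.8 69.6]
```

View pics/w10.png

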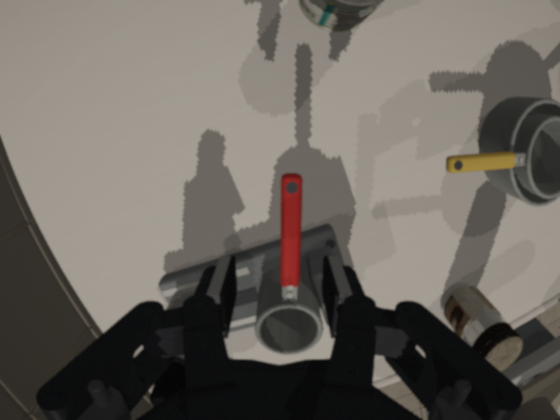

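```bash
python3 -c "
from h import *
plan([.537,.238,.078],-21)"
python3 -m crank '[[0,[0.14,0.07,0],[0,0,0]],[0,[0,0,0.2],[0,0,0]],[0,[0,0,0.25],[0,0,0]],[0,[0,0,0.2],[0,0,0]],[0,[0,0,0],[0,0,0]]]'
python3 -c "
from h import *
plan([.537,.238,.078],-21)"
```

```text
clock 14.25 pos [0.5286 0.2476 0.1309] yaw -20.93 tilt [ 0.001  0.    -1.   ] w 0.5 F [-0.1 -0.9 -0.2]
shift units [0.14  0.075 0.661] n rows>= 1.0884694021489183
turn units [-0.001 -0.001  0.002] n>= 0.009692669529100185
shift after turn [0.141 0.075 0.661]
clock: 14.75
position: [0.5363, 0.2368, 0.0763]
ee_rot: [0.983, -0.182, -0.001, 0.001]
ft_force: [-0.0, 0.5, 0.5]
grip_width: 0.502
clock 14.75 pos [0.5363 0.2368 0.0763] yaw -20.95 tilt [-0.003 -0.002 -1.   ] w 0.502 F [-0.   0.5  0.5]
shift units [ 0.003 -0.017 -0.021] n rows>= 0.044109835294780936
turn units [0.004 0.003 0.001] n>= 0.024915029391529595
shift after turn [ 0.003 -0.017 -0.021]
```

```bash
python3 -m crank '[[0,[0,0,0],[0,0,0]],[-1,[0,0,0],[0,0,0]],[-1,[0,0,0],[0,0,0]],[-1,[0,0,0],[0,0,0]],[-1,[0,0,0],[0,0,0]]]' 100
python3 -m crank '[[-1,[0,0,-0.1],[0,0,0]],[-1,[0,0,-0.15],[0,0,0]],[-1,[0,0,-0.2],[0,0,0]],[-1,[0,0,-0.2],[0,0,0]],[-1,[0,0,-0.1],[0,0,0]]]'
python3 - <<'E'
from h import *
plan([.537,.238,.078],-21)
s=snap('scene','s11.png');w=snap('wrist','w11.png');p=proj('scene',[.5,.25,.1]).astype(int)
cv2.imwrite('pics/m11.png',np.hstack([cv2.resize(w,(400,300)),cv2.resize(s[p[1]-50:p[1]+50,p[0]-66:p[0]+66],(396,300),interpolation=2)]))
E
```

```text
clock: 15.25
position: [0.5376, 0.2383, 0.0792]
ee_rot: [0.983, -0.182, 0.001, -0.0]
ft_force: [1.1, -0.6, 3.3]
grip_width: 0.111
clock: 15.75
position: [0.5376, 0.2388, 0.1411]
ee_rot: [0.983, -0.181, 0.001, -0.001]
ft_force: [0.4, 0.0, -0.8]
grip_width: 0.111
clock 15.75 pos [0.5376 0.2388 0.1411] yaw -20.91 tilt [ 0.003  0.001 -1.   ] w 0.111 F [ 0.4  0.  -0.8]
shift units [-0.005  0.014  0.789] n rows>= 1.2619965406374876
turn units [-0.002 -0.003  0.002] n>= 0.022335047356646327
shift after turn [-0.004  0.012  0.789]
```

View pics/m11.png

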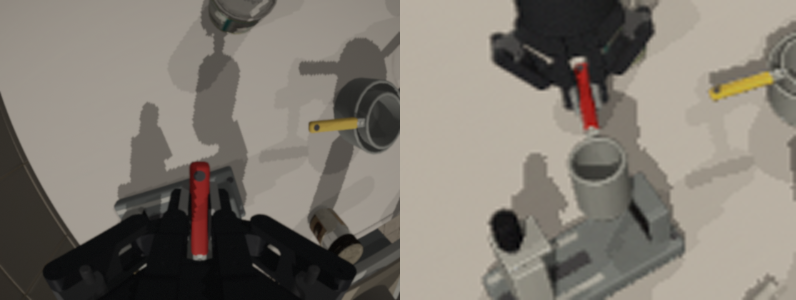

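```bash
python3 -m crank '[[-1,[0,0,-0.2],[0,0,0]],[-1,[0,0,-0.3],[0,0,0]],[-1,[0,0,-0.3],[0,0,0]],[-1,[0,0,-0.1],[0,0,0]],[-1,[0,0,0],[0,0,0]]]'
python3 - <<'E'
from h import *
b=snap('top','t12.png');a=snap('scene','s12.png'); out=[]
for n,im in(('scene',a),('top',b)):
    L=np.array([.5045,.0225,.05]);p=proj(n,L);x,yy=int(p[0])-35,int(p[1])-35
    k=cv2.resize(im[yy:yy+70,x:x+70],(400,400),interpolation=cv2.INTER_CUBIC); k=cv2.convertScaleAbs(k,alpha=1.5)
    for c,r,col in((L,.045,(0,0,255)),(np.array([.5053,.0237,.059]),.0335,(0,255,0))):
        pts=np.array([(proj(n,c+[r*np.cos(t),r*np.sin(t),0])-[x,yy]+.5)*40/7 for t in np.linspace(0,2*np.pi,60)]).astype(int)
        cv2.polylines(k,[pts],True,col,1)
    out.append(k)
cv2.imwrite('pics/m12.png',np.hstack(out))
E
```

```text
clock: 16.35
position: [0.5373, 0.2385, 0.2115]
ee_rot: [0.983, -0.182, 0.001, -0.0]
ft_force: [-0.5, 0.2, -0.8]
grip_width: 0.109
```

View pics/m12.png

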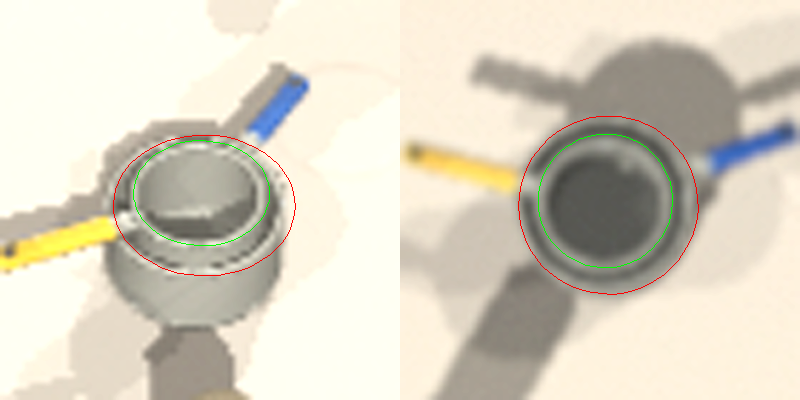

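```bash
python3 -m crank '[[-1,[0,0.2,0],[0,0,-0.15]],[-1,[0.1,0.45,0],[0,0,-0.16]],[-1,[0.1,0.5,0],[0,0,-0.156]],[-1,[0.1,0.5,0],[0,0,0]],[-1,[0.1,0.4,0],[0,0,0]]]'
python3 -m crank '[[-1,[0.1,0.3,0],[0,0,0]],[-1,[0,0.2,0],[0,0,0]],[-1,[0,0,0],[0,0,0]],[-1,[0,0,0],[0,0,0]],[-1,[0,0,0],[0,0,0]]]'
python3 -c "
from h import *
plan([.579,.024,.15],0)"
```

```text
clock: 16.95
position: [0.5487, 0.0709, 0.2089]
ee_rot: [1.0, -0.0, -0.001, 0.001]
ft_force: [0.8, 0.7, 0.2]
grip_width: 0.11
clock: 17.45
position: [0.5569, 0.0354, 0.2099]
ee_rot: [1.0, 0.001, -0.0, -0.0]
ft_force: [1.0, 0.4, 0.0]
grip_width: 0.112
clock 17.45 pos [0.5569 0.0354 0.2099] yaw 0.17 tilt [-0.001  0.    -1.   ] w 0.112 F [1.  0.4 0. ]
shift units [0.277 0.143 0.748] n rows>= 1.2968961058649306
turn units [-0.001  0.001  0.004] n>= 0.020422580206016165
shift after turn [0.276 0.142 0.749]
```

```bash
python3 -m crank '[[-1,[0.14,0.07,0],[0,0,0]],[-1,[0.138,0.073,0.1],[0,0,0]],[-1,[0,0,0.3],[0,0,0]],[-1,[0,0,0.3],[0,0,0]],[-1,[0,0,0.1],[0,0,0]]]'
python3 -m crank '[[-1,[0,0,0],[0,0,0]],[-1,[0,0,0],[0,0,0]],[-1,[0,0,0],[0,0,0]],[-1,[0,0,0],[0,0,0]],[-1,[0,0,0],[0,0,0]]]'
python3 - <<'E'
from h import *
plan([.579,.024,.067],0)
P=np.array(manip.get_obs()['position'])
b=snap('top','t13.png');a=snap('scene','s13.png'); out=[]
for n,im in(('scene',a),('top',b)):
    L=np.array([.505,.024,.059]);p=proj(n,L);x,yy=int(p[0])-35,int(p[1])-40
    k=cv2.resize(im[yy:yy+70,x:x+70],(400,400),interpolation=cv2.INTER_CUBIC); k=cv2.convertScaleAbs(k,alpha=1.5)
    for c,r,col in((L,.0335,(0,0,255)),(P+[-.074,0,.001],.023,(0,255,0))):
        pts=np.array([(proj(n,c+[r*np.cos(t),r*np.sin(t),0])-[x,yy]+.5)*40/7 for t in np.linspace(0,2*np.pi,60)]).astype(int)
        cv2.polylines(k,[pts],True,col,1)
    out.append(k)
cv2.imwrite('pics/m13.png',np.hstack(out))
E
```

```text
clock: 17.95
position: [0.5788, 0.0219, 0.1432]
ee_rot: [1.0, 0.0, -0.002, 0.0]
ft_force: [-0.6, 1.1, -1.3]
grip_width: 0.111
clock: 18.45
position: [0.5799, 0.0224, 0.1471]
ee_rot: [1.0, 0.0, 0.001, 0.0]
ft_force: [0.0, -0.6, -0.9]
grip_width: 0.11
clock 18.45 pos [0.5799 0.0224 0.1471] yaw 0.05 tilt [ 0.001 -0.    -1.   ] w 0.11 F [ 0.  -0.6 -0.9]
shift units [-0.012 -0.02   1.001] n rows>= 1.602325094055443
turn units [ 0.    -0.001  0.001] n>= 0.01013902438320278
shift after turn [-0.011 -0.02   1.001]
```

View pics/m13.png

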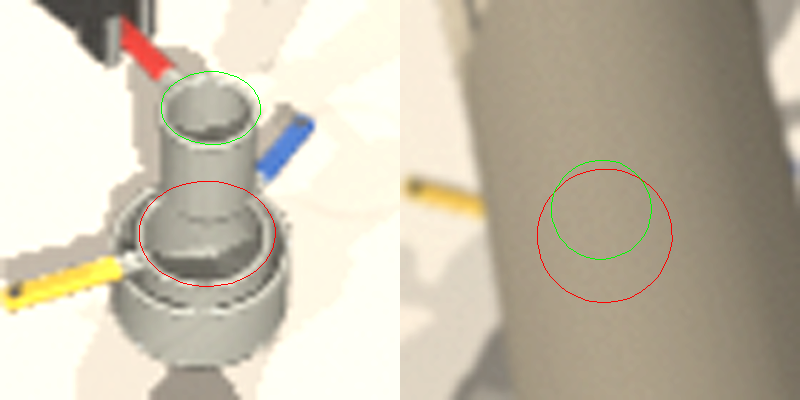

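```bash
python3 -m crank '[[-1,[-0.01,-0.015,0.15],[0,0,0]],[-1,[0,0,0.2],[0,0,0]],[-1,[0,0,0.15],[0,0,0]],[-1,[0,0,0.1],[0,0,0]],[-1,[0,0,0],[0,0,0]]]'
python3 -m crank '[[-1,[0,0,0.08],[0,0,0]],[-1,[0,0,0.1],[0,0,0]],[-1,[0,0,0.1],[0,0,0]],[-1,[0,0,0.08],[0,0,0]],[-1,[0,0,0],[0,0,0]]]'
python3 -c "
from h import *
plan([.579,.024,.067],0)"
```

```text
clock: 19.05
position: [0.5779, 0.0236, 0.0969]
ee_rot: [1.0, 0.001, -0.001, 0.0]
ft_force: [-0.5, -0.3, -0.7]
grip_width: 0.109
clock: 19.55
position: [0.5781, 0.0235, 0.0684]
ee_rot: [1.0, 0.0, -0.001, 0.0]
ft_force: [0.4, -0.2, -0.9]
grip_width: 0.117
clock 19.55 pos [0.5781 0.0235 0.0684] yaw 0.06 tilt [-0.002 -0.    -1.   ] w 0.117 F [ 0.4 -0.2 -0.9]
shift units [ 0.011 -0.006  0.018] n rows>= 0.034921736934284964
turn units [0.    0.002 0.001] n>= 0.01313638120177677
shift after turn [ 0.011 -0.006  0.018]
```

```bash
python3 -m crank '[[-1,[0,0,0.02],[0,0,0]],[-0.6,[0,0,0],[0,0,0]],[-0.3,[0,0,0],[0,0,0]],[-0.3,[0,0,0],[0,0,0]],[-0.3,[0,0,0],[0,0,0]]]'
python3 -m crank '[[-0.3,[0,0,-0.1],[0,0,0]],[-0.3,[0,0,-0.3],[0,0,0]],[-0.3,[0,0,-0.5],[0,0,0]],[-0.3,[0,0,-0.5],[0,0,0]],[-0.3,[0,0,-0.4],[0,0,0]]]'
python3 -m crank '[[-0.3,[0.3,0.3,-0.2],[0,0,0]],[-0.3,[0.3,0.4,-0.2],[0,0,0]],[-0.3,[0,0.5,0],[0,0,0]],[-0.3,[0,0.5,0],[0,0,0]],[-0.3,[0,0.5,0],[0,0,0]]]'
python3 -m crank '[[-0.3,[0,0.5,0],[0,0,0]],[-0.3,[0,0.4,0],[0,0,0]],[-0.3,[0,0,0],[0,0,0]],[-0.3,[0,0,0],[0,0,0]],[-0.3,[0,0,0],[0,0,0]]]'
python3 - <<'E'
from h import *
plan(None)
b=snap('top','t14.png');a=snap('scene','s14.png'); out=[]
for n,im in(('scene',a),('top',b)):
    L=np.array([.505,.024,.059]);p=proj(n,L);x,yy=int(p[0])-40,int(p[1])-40
    k=cv2.resize(im[yy:yy+80,x:x+80],(400,400),interpolation=cv2.INTER_CUBIC); out.append(cv2.convertScaleAbs(k,alpha=1.5))
cv2.imwrite('pics/m14.png',np.hstack(out))
E
```

```text
clock: 20.05
position: [0.5789, 0.0236, 0.0682]
ee_rot: [1.0, 0.0, 0.0, 0.0]
ft_force: [-0.9, -0.1, 0.0]
grip_width: 0.348
clock: 20.55
position: [0.579, 0.0238, 0.2152]
ee_rot: [1.0, 0.001, 0.001, -0.0]
ft_force: [0.5, 0.7, 0.0]
grip_width: 0.355
clock: 21.05
position: [0.6269, -0.1538, 0.2448]
ee_rot: [1.0, 0.001, 0.0, 0.0]
ft_force: [0.7, -0.2, 0.5]
grip_width: 0.349
clock: 21.55
position: [0.6273, -0.2227, 0.2445]
ee_rot: [1.0, 0.001, 0.0, -0.0]
ft_force: [0.3, 0.9, 0.1]
grip_width: 0.352
clock 21.55 pos [ 0.6273 -0.2227  0.2445] yaw 0.16 tilt [ 0.001  0.001 -1.   ] w 0.352 F [0.3 0.9 0.1]
```

View pics/m14.png

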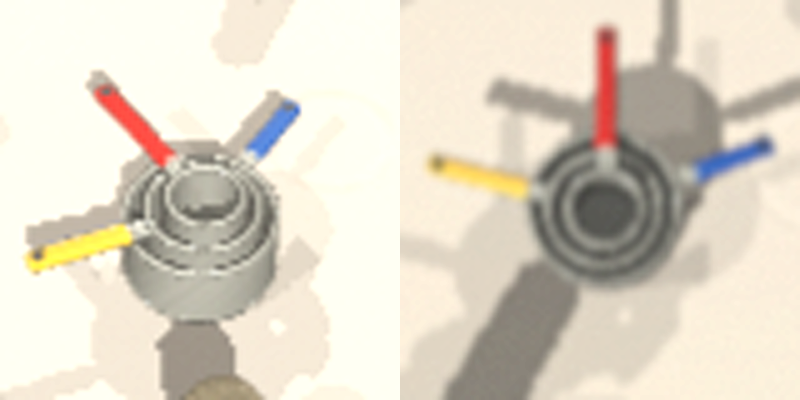

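View pics/t14.png

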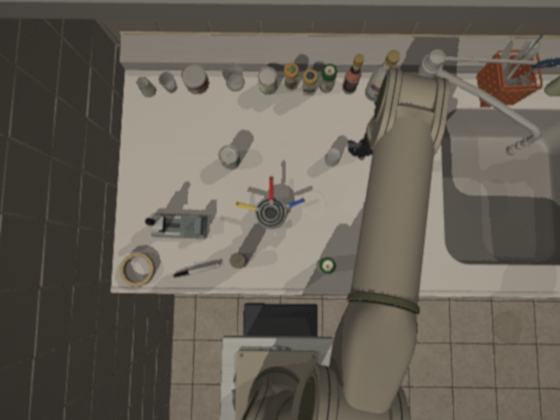

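The enlarged pair shows three concentric rims and the red, yellow and blue handles well apart. In the full top view the jaw is open and the tin, glass and jars are at their starting pixels. I'll do one triangulation check of the handle tips before handing in.

Run:
```python
from h import *
T={'red':((95,92),(606,33),.063),'yel':((33,265),(434,163),.054),'blu':((293,107),(770,146),.045)}
L=np.array([.505,.024,.059]); off={n:proj(n,L).astype(int)-40 for n in('scene','top')}
P={}
for k,(s,t,z) in T.items():
    us=off['scene']+np.array(s)/5; ut=off['top']+(np.array(t)-[400,0])/5
    A=[];b=[]
    for n,u in(('scene',us),('top',ut)):
        o,d=ray(n,*u); d/=np.linalg.norm(d); M=np.eye(3)-np.outer(d,d); A.append(M); b.append(M@o)
    P[k]=np.linalg.lstsq(np.vstack(A),np.hstack(b),rcond=None)[0]; print(k,P[k].round(4),'expect z~',z)
for a,c in(('red','yel'),('red','blu'),('yel','blu')): print(a,c,np.hypot(*(P[a]-P[c])[:2]).round(3))
a,b=[cv2.imread('pics/'+f) for f in('top0.png','t14.png')]
for n,x,y in(('tin',229,157),('dark',238,261),('glass',333,157),('green',328,265)):
    s=a[y-9:y+10,x-9:x+10]; r=cv2.matchTemplate(b[y-15:y+16,x-15:x+16],s,cv2.TM_CCOEFF_NORMED); print(n,np.array(cv2.minMaxLoc(r)[3])-6,r.max().round(3))
k=onz('top',150.5,221,.13); print('knob',k)
```

```text
red [0.6061 0.0257 0.0604] expect z~ 0.063
yel [0.5293 0.1219 0.0483] expect z~ 0.054
blu [ 0.543  -0.0712  0.0427] expect z~ 0.045
red yel 0.123
red blu 0.116
yel blu 0.194
tin [0 0] 0.999
dark [0 0] 0.984
glass [0 0] 0.999
green [0 0] 0.988
knob [0.46709095 0.34008029 0.13      ]
```

```bash
python3 -c "
from h import *
print(manip.hand_in())"
```

```text
the job is handed in; nothing more can be done
None
```

The three pans are nested where the blue pan stands and the vise jaw is left open. I handed the job in at about 22 s, and no verdict is reported.

**What I did:** I set the yellow pan in the blue one by its handle. Then I pulled the vise knob back about 42 mm, lifted the red pan straight out and set it in the yellow one. The arm then retreated clear.

**Last checks before hand-in:**
- **Nesting:** The three rims look concentric in both the top and scene views. Triangulated handle-tip heights (red, yellow, blue) were 60, 48 and 43 mm against the expected 63, 54 and 45 mm. They read 2–6 mm low, most on the yellow. I put that down to pixel and calibration error and did not measure the yellow pan again.
- **Handles:** The tips are at least 116 mm apart seen from above, against the 45 mm required.
- **Jaw:** It is about 42 mm open by the knob's start and end positions, against the 25 mm required.
- **Bystanders:** The tin, glass and both jars matched their starting image positions with no shift.

The scene camera sat 1–2 px (roughly 3 mm) off from the top camera throughout. I used a compromise between the two, and the pans went in without side force.

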